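Find the clear well and seat the LED candle

TASK

Stand the LED candle in the charging dock: two of its three wells still have an old candle's broken-off foot deep inside, so let the candle gently into a well to feel whether it is clear, and take it out again without pushing a leftover down if it stops short. In the clear well press the candle gently but firmly until its contact plate has gone fully down, then let go and leave it standing there. Leave the mug, globe, toy car and tealight where they are.

Things in the scene. Friction and masses are not known exactly. Their poses are not given: they have to be found in the camera images.
- candle_mid (a point): Upright loose cream LED candle stick (about 80 g): a cylinder 22 mm in diameter and 106 mm tall with a 14 mm orange plastic flame (11 mm wide) on top, 120 mm in all. This point lies on its axis 60 mm above the foot; z runs up along the candle. It starts standing on the unit's top. Grip it about 15 to 25 mm above this point, so that the fingers clear the dock when it is home.
- candle_foot (a point): Centre of the candle's flat foot (its lowest point; 1.5 mm chamfer round it); z runs up along the candle.
- dock: Fixed charging dock, black top and light-wood sides, a block 70 mm (x) by 190 mm (y) by 60 mm tall; origin at the centre of its underside, z up. Three round vertical wells, 24.6 mm in diameter with 2 mm chamfered mouths, each inside a brass ring, stand in a row along its y axis, 60 mm apart. Each has a black contact plate for its floor.
- dock_hole0 (a point): Centre of the mouth of well 0 (at dock y = -60 mm), in the dock's top face, 60 mm above the unit's top; z up. Two of the three wells, it is not known which, hold a leftover: a loose black disc 21 mm wide, 14 mm thick, on the contact plate, out of the fingers' reach. A candle let into such a well stops about 20 mm below the mouth, in the clear well about 34 mm below.
- dock_hole1 (a point): Centre of the mouth of well 1 (at dock y = 0 mm), in the dock's top face, 60 mm above the unit's top; z up. Clear or not: see well 0.
- dock_hole2 (a point): Centre of the mouth of well 2 (at dock y = 60 mm), in the dock's top face, 60 mm above the unit's top; z up. Clear or not: see well 0.
- plate0 (a joint): How far the contact plate of well 0 has been pushed down (m): 0 at the start, 0.008 fully down. Its top starts 34 mm below the mouth. The plate yields at about 6 N of push, sinks 8 mm to a stop and stays there. It carries a sprung face that gives a further 0.5 mm per N (up to 10 mm) and springs back when let go, so under load the foot reads deeper than the plate has gone; past the stop the push rises above 6 N.
- plate1 (a joint): How far the contact plate of well 1 has been pushed down (m): 0 at the start, 0.008 fully down. Works like plate 0.
- plate2 (a joint): How far the contact plate of well 2 has been pushed down (m): 0 at the start, 0.008 fully down. Works like plate 0.
- mug: Bystander: teal ceramic mug, 80 mm in diameter, 90 mm tall, handle to its +y; origin at the centre of its underside. It and the candle start on opposite sides of the dock, either way round.
- globe: Bystander: glass globe ornament 76 mm in diameter on a wooden foot, 91 mm tall; origin at the centre of its underside.
- toycar: Bystander: wooden toy car 100 mm long (x), 54 mm wide, 51 mm tall, red cabin; origin at the centre of its underside.
- tealight: Bystander: steel tealight tin 38 mm in diameter, 16 mm tall; origin at the centre of its underside.
Mind the look-alikes: they are no part of the job. There is more than one size of the part that bears candle_mid; the job needs the smallest.

How it is judged:
On the way:
1. the candle's foot has been let into a well, at least 10 mm deep (((horizontal distance between candle_foot and dock_hole0 below 0.006 m and z of candle_foot in the frame of dock_hole0 below -0.01 m) or (horizontal distance between candle_foot and dock_hole1 below 0.006 m and z of candle_foot in the frame of dock_hole1 below -0.01 m) or (horizontal distance between candle_foot and dock_hole2 below 0.006 m and z of candle_foot in the frame of dock_hole2 below -0.01 m))), for 0.1 s.
At the end, for the whole second after the job is handed in: The candle stands released and at rest in the clear well, its foot within 5 mm of the well's axis and at least 40 mm below the mouth (fully home is 42 mm), upright within 0.12 rad (((horizontal distance between candle_foot and dock_hole0 below 0.005 m and z of candle_foot in the frame of dock_hole0 below -0.04 m) or (horizontal distance between candle_foot and dock_hole1 below 0.005 m and z of candle_foot in the frame of dock_hole1 below -0.04 m) or (horizontal distance between candle_foot and dock_hole2 below 0.005 m and z of candle_foot in the frame of dock_hole2 below -0.04 m)) and angle between candle_mid's own z axis and vertical below 0.12 rad and linear speed of candle below 0.02 m/s and contact force between the fingers and candle below 0.1 N); the robot touches nothing.
It fails at once if a leftover is rammed: a well's contact plate is pushed down more than 4 mm other than by the candle's foot standing on it (foot at least 30 mm below the mouth) ((value of joint plate0 above 0.004 m and z of candle_foot in the frame of dock_hole0 above -0.03 m) or (value of joint plate1 above 0.004 m and z of candle_foot in the frame of dock_hole1 above -0.03 m) or (value of joint plate2 above 0.004 m and z of candle_foot in the frame of dock_hole2 above -0.03 m)).
It fails at once if the candle is pressed against the dock or a contact plate with more than 25 N (contact force between candle and dock above 25 N).
It fails at once if the mug, globe, toy car or tealight is moved more than 15 mm (distance of any of mug, globe, toycar, tealight from where it was at the start of the episode above 0.015 m).
It also fails if it takes over 64 s, if anything falls off the work surface, if the arm or the gripper's body presses on something with over 40 N, if the wrist force passes 120 N, or if a joint passes its speed limit or range.

ROBOT

A 6-joint arm with a two-finger parallel gripper is mounted at the origin on the work surface. World frame = base frame: x ahead of the robot, y to its left, z up, the work surface at z = 0. Lengths are in m, angles in rad, forces in N, time in s.
With the tool pointing down it reaches from about 0.35 to 0.975 m from the base axis. Payload 17.4 kg.
Tool frame: the origin (TCP) lies between the finger pads; the fingertips stand 19 mm ahead of it and the grasp point (between the pads) is the TCP; z points along the fingers, y is the direction in which the jaws open and shut (so a half turn about z gives the same grasp; the last joint's range is limited). The gripper opens to 85 mm and grips with 20 to 120 N. Pads are 22 mm wide; open, the fingers measure 114 mm over their backs; the gripper's body (76 mm by 85 mm) begins 54 mm behind the grasp point. The pads swing forward as they close: fully open they stand 13 mm farther back than shut.
Start: joints at [1.084, 0.116, 1.442, -0, 1.584, -0.038], TCP at [0.293, 0.608, 0.219] pointing down, gripper open.
Joint ranges: [-2.83, 2.83], [-0.83, 2.19], [0.07, 2.5], [-1.14, 4.28], [0.01, 3], [-2.97, 2.97]. Speed limits (rad/s): [1.89, 1.89, 2.22, 3.14, 3.14, 3.14].

INTERFACE

Orientations are given as a unit quaternion [w, x, y, z].
In Python, from cell import sense, snapshot, camera_model, order gives the robot as it stands.
- The arm moves only by the tool send_rows, never from a script. Its argument "targets" is a list of rows, each a list of 3 entries, a list of its own where there are three numbers: the closure, from 0 (fully open) to 1 (shut), then the shift along the tool's x, y, z in mm, then the turn, a rotation vector about the tool's x, y, z in rad. A call has 1 to 10 rows; each row shifts and turns the commanded pose from where the row before left it, along the tool's axes as they then stand; what a row does not reach is not made up. A row lasts 1/8 s, in which the tool goes at most 62.5 mm and 10.7 degrees, less where a joint would pass 70% of its speed; a pose out of reach is approached as far as the arm can. A call is refused whole if a number of a shift passes 62.5 or a number of a turn 0.188, either way. A call with a gripper value outside its range is refused whole. The fingers move at their own pace and stop on an object; "force" is the grip in N (left out, the last holds). Time passes only in rows, so rows that do not move let the fingers close. It gives the time, the measured TCP pose, the force and the opening at its end, in the units of the state.
- sense(): the state, without advancing time (a new reading comes with each control period).
- snapshot(name): name is "scene" or "top" or "wrist"; returns (picture, depth): 420x560x3 uint8, red, green, blue; 420x560 float32, m along the optical axis (not along the pixel's ray), 0 where there is no reading.
- camera_model(name): a dict with "camera_matrix" (3x3 intrinsics, pixels), "D" ([k1, k2, p1, p2, k3] as OpenCV has them; the pictures are not rectified), "view" (4x4, takes a point from world to camera coordinates). Camera axes: x right, y down, z forward; pixel columns grow to the right and rows downward; lengths in m; the calibration is good to about 2 mm. A picture is of the moment at which its call begins: read the wrist's pose just before it. camera_model takes no time and is no camera call; for the wrist camera it gives the pose at the moment of the call.
- order.close_job(): hands the job in, once; it reports no verdict.
The state is a dict: "t": time; "joint_positions": joint angles; "qvel": joint speeds; "tau": joint torques, N m; "position": TCP position; "orientation": TCP orientation; "contact_force": force on the tool from outside, world axes, zero at the start; "torque": the same for the moment, N m; "opening": finger opening in m.
Only numpy, scipy, OpenCV 4.12 (cv2) and the standard library are available. Lean on these libraries where they do the work, as an engineer would, in place of code of your own. Each camera call takes 0.05 s, during which the arm holds its last target. There are 200 camera calls.

## Working session

There is one attempt and no reset: what is moved stays moved. The work goes in short steps, Python scripts to look and compute and a tool call to move; the robot and the scene stay as the last step left them, time stands still between calls to the robot, and variables do not carry over. Pictures are saved under pics/ and viewed, about 8 in all and at most 12, crops included, and the job is handed in when it is done.

Besides the shell and the picture viewer there is one more tool, called by a JSON object that holds its "op" and its "data". send_rows: Moves the arm, as the interface text tells. Its arguments: {"type":"object","properties":{"targets":{"type":"array"},"force":{"type":"number"}},"required":["targets"]}

```bash
mkdir -p pics; ls; python3 - <<'E'
from cell import *
import cv2,numpy as np
for n in("scene","top"):
    p,d=snapshot(n); cv2.imwrite(f"pics/{n}0.png",p[:,:,::-1]); np.save(f"pics/{n}0.npy",d)
    c=camera_model(n); print(n,np.round(c["camera_matrix"],1).tolist(),np.round(c["D"],4),np.round(c["view"],3).tolist())
print(sense())
E
```

```text
pics
scene [[387.4, 0.0, 284.1], [0.0, 387.4, 208.7], [0.0, 0.0, 1.0]] [-0.0524  0.      0.      0.      0.    ] [[-0.863, 0.506, -0.01, 0.533], [0.357, 0.595, -0.72, -0.146], [-0.358, -0.624, -0.694, 1.049], [0.0, 0.0, 0.0, 1.0]]
top [[535.3, 0.0, 276.8], [0.0, 535.3, 208.7], [0.0, 0.0, 1.0]] [-0.1794  0.      0.      0.      0.    ] [[-0.019, -1.0, -0.011, 0.01], [-0.991, 0.02, -0.13, 0.623], [0.13, 0.008, -0.991, 1.078], [0.0, 0.0, 0.0, 1.0]]
{'t': 0.1, 'joint_positions': array([ 1.08418243e+00,  1.16431387e-01,  1.44223116e+00, -3.62786754e-06,
        1.58400115e+00, -3.78100259e-02]), 'qvel': array([-0.00038326, -0.00098846, -0.00062018, -0.00175199, -0.00129199,
        0.00098915]), 'tau': array([ 2.40737558e-03, -7.33665705e+01, -6.33789825e+01,  8.46835945e-06,
        5.22223738e-03, -2.94897939e-05]), 'position': array([0.29279728, 0.60797066, 0.21782018]), 'orientation': array([-1.37064964e-04,  2.22523322e-01,  9.74927220e-01, -5.17687695e-04]), 'contact_force': array([-0.25534624,  0.29130445,  0.24003415]), 'torque': array([-0.03768941, -0.02588274, -0.00978944]), 'opening': 0.08501891292568255}
```

View pics/scene0.png

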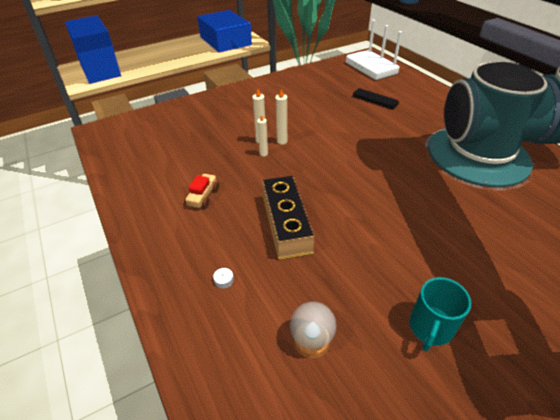

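View pics/top0.png

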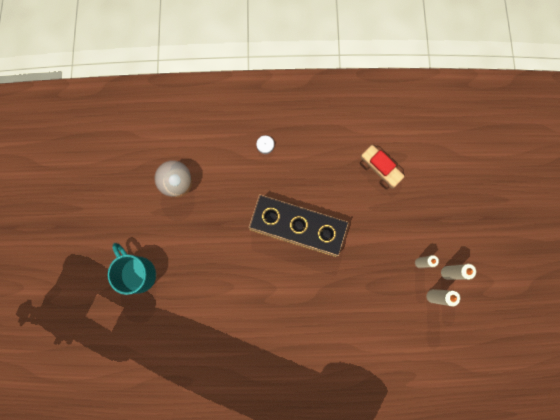

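The dock's rings are near (271,216), (299,225) and (327,233) in the top view. The smallest candle's flame is at about (433,261), with two larger candles to its right and behind it. The mug and globe are on the far left.

```bash
cat > h.py <<'E'
import cv2,numpy as np
from cell import *
def ray(c,uv):
    K,D,V=[np.array(c[k],float) for k in("camera_matrix","D","view")]
    n=cv2.undistortPoints(np.array(uv,float).reshape(-1,1,2),K,D).reshape(-1,2)
    d=np.c_[n,np.ones(len(n))]@V[:3,:3]      # scaled: unit optical depth
    return -V[:3,:3].T@V[:3,3],d
def onplane(c,uv,z):
    o,d=ray(c,uv); return o+d*((z-o[2])/d[:,2])[:,None]
def atdepth(c,uv,dep):
    o,d=ray(c,uv); return o+d*np.asarray(dep).reshape(-1,1)
def blobs(m,amin):
    n,l,s,ce=cv2.connectedComponentsWithStats(m.astype(np.uint8)*255)
    return [(ce[i],s[i],l==i) for i in range(1,n) if s[i,4]>=amin]
E
python3 - <<'E'
from h import *
np.set_printoptions(precision=4,suppress=True)
for n in("top","scene"):
    c=camera_model(n); im=cv2.imread(f"pics/{n}0.png"); d=np.load(f"pics/{n}0.npy"); hsv=cv2.cvtColor(im,cv2.COLOR_BGR2HSV).astype(int); H,S,V=[hsv[...,i] for i in range(3)]
    print(n,"brass")
    for ce,s,m in blobs((H>16)&(H<32)&(S>110)&(V>90),25):
        if not(180<ce[1]<260 and 230<ce[0]<360) : continue
        p=np.argwhere(m)[:,::-1].astype(np.float32)
        if len(p)>=5:
            w=onplane(c,p,.06); (x,y),r=cv2.minEnclosingCircle(w[:,:2].astype(np.float32)); print(ce,s,"encl",x,y,r,"mean",w[:,:2].mean(0))
    print("orange")
    for ce,s,m in blobs((H>3)&(H<18)&(S>150)&(V>140),6):
        if n=="top" and not(400<ce[0]<500 and 220<ce[1]<320) : continue
        if n=="scene" and not(240<ce[0]<300 and 80<ce[1]<130): continue
        print(ce,s,"min depth pt",atdepth(c,[ce],[np.median(d[m])]))
    # wood-free point cloud of candles
    v,u=np.mgrid[220:320,400:500] if n=="top" else np.mgrid[80:160,240:300]
    m=(S[v,u]<110)&(V[v,u]>110)
    P=atdepth(c,np.c_[u[m],v[m]],d[v,u][m]); P=P[P[:,2]>.02]
    from scipy.cluster.hierarchy import fcluster,linkage
    k=fcluster(linkage(P[:,:2],'single'),.006,'distance')
    for i in set(k):
        q=P[k==i]
        if len(q)>20: (x,y),r=cv2.minEnclosingCircle(q[:,:2].astype(np.float32)); print("cl",len(q),q.mean(0),"zmax",q[:,2].max(),"encl",x,y,r)
E
```

```text
top brass
[270.7565 215.7043] [262 207  18  18 115] encl 0.6061813235282898 0.01102331280708313 0.018548117950558662 mean [0.6062 0.0105]
[298.7563 224.6639] [290 216  18  18 119] encl 0.5871517658233643 -0.04558612033724785 0.018541255965828896 mean [ 0.5866 -0.0465]
[326.5932 233.1864] [318 224  18  19 118] encl 0.568224310874939 -0.10251053422689438 0.018666813150048256 mean [ 0.5679 -0.1029]
orange
[428.75  236.375] [427 235   4   3   8] min depth pt [[ 0.5606 -0.3311  0.0009]]
[433. 261.] [432 260   3   3   9] min depth pt [[ 0.504  -0.3051  0.1165]]
[469.087  271.2174] [467 269   5   6  23] min depth pt [[ 0.4815 -0.3652  0.1506]]
[452.8696 298.1739] [451 296   5   5  23] min depth pt [[ 0.4321 -0.3299  0.1541]]
cl 183 [ 0.5046 -0.3016  0.0822] zmax 0.11425647812594852 encl 0.5056095719337463 -0.3056899607181549 0.011501891538500786
cl 362 [ 0.4324 -0.3254  0.1054] zmax 0.14881711810487186 encl 0.4314875900745392 -0.3316151201725006 0.01529051922261715
cl 368 [ 0.4815 -0.3594  0.1034] zmax 0.14927594760342477 encl 0.4811282455921173 -0.36684679985046387 0.015875263139605522
sce
[... 606 characters left out ...]
027]]
[270.0238 102.8571] [265  96  11  15  42] min depth pt [[ 0.3505 -0.5465  0.0012]]
[247.2115 116.5   ] [239 109  15  15 104] min depth pt [[ 0.4541 -0.5052  0.0032]]
[261.2 117.5] [260 116   3   4  10] min depth pt [[ 0.5042 -0.3056  0.1162]]
[294.6    126.2667] [288 121  14  11  30] min depth pt [[ 0.3574 -0.3813  0.0026]]
cl 260 [ 0.5054 -0.3004  0.0692] zmax 0.12059703994068816 encl 0.5027230381965637 -0.30491262674331665 0.012884020805358887
cl 436 [ 0.4349 -0.324   0.0875] zmax 0.14628700431174635 encl 0.42973077297210693 -0.3290255665779114 0.01661805808544159
cl 289 [ 0.4857 -0.359   0.1044] zmax 0.1472391564906918 encl 0.48013970255851746 -0.364549845457077 0.016617102548480034
```

{"op": "send_rows", "data": {"targets": [[0, [0, 0, 0], [0, 0, 0.182]], [0, [0, 0, 0], [0, 0, 0.182]], [0, [0, 0, 0], [0, 0, 0.182]], [0, [0, 0, 0], [0, 0, 0.182]], [0, [0, 0, 0], [0, 0, 0.182]], [0, [0, 0, 0], [0, 0, 0.182]], [0, [0, 0, 0], [0, 0, 0.182]], [0, [0, 0, 0], [0, 0, 0.182]], [0, [0, 0, 0], [0, 0, 0.182]], [0, [0, 0, 0], [0, 0, 0.182]]]}}

```text
t: 1.35
position: [0.2928, 0.608, 0.218]
orientation: [0.0, 0.908, 0.42, -0.0]
contact_force: [-0.2, 0.3, -0.0]
opening: 0.0854
```

{"op": "send_rows", "data": {"targets": [[0, [-28.2, 37.4, 0], [0, 0, 0]], [0, [-28.2, 37.4, 0], [0, 0, 0]], [0, [-28.2, 37.4, 0], [0, 0, 0]], [0, [-28.2, 37.4, 0], [0, 0, 0]], [0, [-28.2, 37.4, 0], [0, 0, 0]], [0, [-28.2, 37.4, 0], [0, 0, 0]], [0, [-28.2, 37.4, 0], [0, 0, 0]], [0, [-28.2, 37.4, 0], [0, 0, 0]], [0, [-28.2, 37.4, 0], [0, 0, 0]], [0, [-28.2, 37.4, 0], [0, 0, 0]]]}}

```text
t: 2.6
position: [0.3981, 0.1503, 0.2183]
orientation: [0.0, 0.906, 0.423, 0.0]
contact_force: [0.6, 1.0, 0.6]
opening: 0.0851
```

{"op": "send_rows", "data": {"targets": [[0, [-28.2, 37.4, 0], [0, 0, 0]], [0, [-28.2, 37.4, 0], [0, 0, 0]], [0, [-28.2, 37.4, 0], [0, 0, 0]], [0, [-28.2, 37.4, 0], [0, 0, 0]], [0, [-28.2, 37.4, 0], [0, 0, 0]], [0, [-28.2, 37.4, 0], [0, 0, 0]], [0, [-28.2, 37.4, 0], [0, 0, 0]], [0, [-28.2, 37.4, 0], [0, 0, 0]], [0, [-28.2, 37.4, 0], [0, 0, 0]], [0, [-28.2, 37.4, 0], [0, 0, 0]]]}}

```text
t: 3.85
position: [0.5035, -0.3062, 0.2182]
orientation: [-0.0, 0.906, 0.423, -0.0]
contact_force: [1.4, 1.0, -0.3]
opening: 0.0856
```

```bash
python3 - <<'E'
from h import *
c=camera_model("wrist"); s=sense(); p,d=snapshot("wrist"); cv2.imwrite("pics/w1.png",p[:,:,::-1]); np.save("pics/w1.npy",d)
print(s["t"],s["position"],s["orientation"],np.round(c["camera_matrix"],1).tolist(),np.round(c["D"],3)); V=c["view"]; print("campos",-V[:3,:3].T@V[:3,3],V[2,:3])
o=np.array([[.504,-.305,.12],[.567,-.104,.06]]); 
for q in o: print(cv2.projectPoints(q.reshape(1,3),cv2.Rodrigues(V[:3,:3])[0],V[:3,3],np.array(c["camera_matrix"]),np.array(c["D"]))[0].ravel())
E
```

```text
3.85 [ 0.5035099  -0.30624622  0.21815094] [-1.72047232e-04  9.06313085e-01  4.22606854e-01 -9.22750713e-05] [[335.8, 0.0, 280.9], [0.0, 335.8, 206.1], [0.0, 0.0, 1.0]] [-0.011  0.     0.     0.     0.   ]
campos [ 0.55023242 -0.25127347  0.37268583] [-0.18200767 -0.21421523 -0.95967966]
[280.38599462 202.25676598]
[178.45333416 -52.89735794]
```

View pics/w1.png

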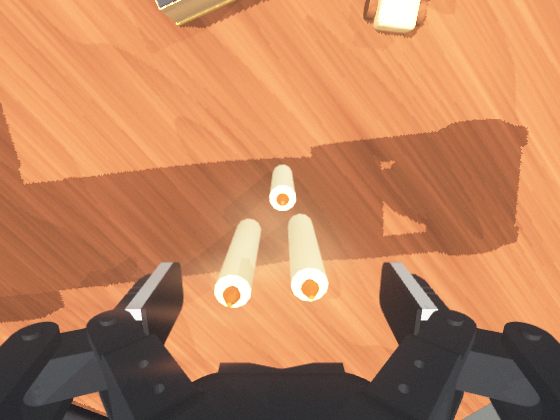

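Wrist view: the small candle is at (282,199) and the two larger ones at about (232,293) and (310,288). All three lie between the open jaws. I'll refine the small candle's position from this view.

```bash
python3 - <<'E'
from h import *
np.set_printoptions(precision=4,suppress=True)
c=camera_model("wrist"); im=cv2.imread("pics/w1.png"); d=np.load("pics/w1.npy"); hsv=cv2.cvtColor(im,cv2.COLOR_BGR2HSV).astype(int);H,S,V=[hsv[...,i] for i in range(3)]
v,u=np.mgrid[150:310,210:340]
P=atdepth(c,np.c_[u.ravel(),v.ravel()],d[v,u].ravel())
for lo,hi,cx,cy in((.100,.109,.504,-.305),(.135,.148,.4815,-.365),(.135,.148,.432,-.33)):
    m=(P[:,2]>lo)&(P[:,2]<hi)&(np.hypot(P[:,0]-cx,P[:,1]-cy)<.025); q=P[m]
    (x,y),r=cv2.minEnclosingCircle(q[:,:2].astype(np.float32)); print(m.sum(),"depth",x,y,r,q.mean(0),np.median(q[:,2]))
m=(H[v,u]>3)&(H[v,u]<16)&(S[v,u]>180)&(V[v,u]>150)
for ce,s,k in blobs(m,10):
    if s[4]<200: ce=ce+[210,150]; print("flame",ce,s[4],onplane(c,[ce],.118),P.reshape(160,130,3)[k].max(0))
E
```

```text
425 depth 0.5048915147781372 -0.31019365787506104 0.01108177937567234 [ 0.5053 -0.3095  0.1044] 0.10429938914623643
843 depth 0.48146378993988037 -0.37008506059646606 0.014839782379567623 [ 0.483  -0.3679  0.1392] 0.13831252610185304
796 depth 0.43215635418891907 -0.3356202244758606 0.014460224658250809 [ 0.4346 -0.3342  0.1392] 0.1383421851241815
```

{"op": "send_rows", "data": {"targets": [[0, [0, 0, 20], [0, 0, 0]], [0, [0, 0, 20], [0, 0, 0]], [0, [0, 0, 20], [0, 0, 0]], [0, [0, 0, 20], [0, 0, 0]], [0, [0, 0, 20], [0, 0, 0]], [0, [0, 0, 20], [0, 0, 0]], [0, [0, 0, 16], [0, 0, 0]], [0, [0, 0, 0], [0, 0, 0]], [0, [0, 0, 0], [0, 0, 0]]]}}

```text
t: 5.03
position: [0.5038, -0.3049, 0.0832]
orientation: [0.0, 0.906, 0.423, 0.0]
contact_force: [-0.1, -0.4, 1.0]
opening: 0.0854
```

{"op": "send_rows", "data": {"targets": [[1, [0, 0, 0], [0, 0, 0]], [1, [0, 0, 0], [0, 0, 0]], [1, [0, 0, 0], [0, 0, 0]], [1, [0, 0, 0], [0, 0, 0]], [1, [0, 0, 0], [0, 0, 0]], [1, [0, 0, 0], [0, 0, 0]], [1, [0, 0, 0], [0, 0, 0]], [1, [0, 0, 0], [0, 0, 0]]], "force": 40}}

```text
t: 6.02
position: [0.5036, -0.3048, 0.0828]
orientation: [0.0, 0.906, 0.423, 0.0]
contact_force: [0.5, -0.5, 4.9]
opening: 0.0193
```

{"op": "send_rows", "data": {"targets": [[1, [0, 0, -5], [0, 0, 0]], [1, [0, 0, -20], [0, 0, 0]], [1, [0, 0, -25], [0, 0, 0]], [1, [0, 0, -25], [0, 0, 0]], [1, [0, 0, -25], [0, 0, 0]], [1, [0, 0, 0], [0, 0, 0]]]}}

```text
t: 6.78
position: [0.5041, -0.3051, 0.1855]
orientation: [0.002, 0.906, 0.423, 0.001]
contact_force: [0.7, 0.3, -0.8]
opening: 0.0195
```

{"op": "send_rows", "data": {"targets": [[1, [24.3, -10, 0], [0, 0, 0]], [1, [24.3, -10, 0], [0, 0, 0]], [1, [24.3, -10, 0], [0, 0, 0]], [1, [24.3, -10, 0], [0, 0, 0]], [1, [24.3, -10, 0], [0, 0, 0]], [1, [24.3, -10, 0], [0, 0, 0]], [1, [24.3, -10, 0], [0, 0, 0]], [1, [24.3, -10, 0], [0, 0, 0]], [1, [0, 0, 0], [0, 0, 0]], [1, [0, 0, 0], [0, 0, 0]]]}}

```text
t: 8.02
position: [0.5668, -0.1046, 0.182]
orientation: [-0.0, 0.906, 0.423, -0.0]
contact_force: [-1.0, -0.2, -1.2]
opening: 0.0193
```

```bash
python3 - <<'E'
from h import *
print({k:np.round(v,4) for k,v in sense().items()})
a=[]
for n in("wrist","scene","top"):
    p,d=snapshot(n); cv2.imwrite(f"pics/{n}2.png",p[:,:,::-1]); np.save(f"pics/{n}2.npy",d); a.append(p[:,:,::-1])
np.save("pics/wv2.npy",camera_model("wrist")["view"])
s=cv2.resize(a[1][60:260,190:390],(400,400),interpolation=2)
w=cv2.resize(a[0],(400,300)); w=np.vstack([w,np.zeros((100,400,3),np.uint8)])
cv2.imwrite("pics/c2.png",np.hstack([w,s]))
E
```

```text
{'t': np.float64(8.025), 'joint_positions': array([-2.2660e-01, -8.6300e-02,  1.7051e+00, -2.0000e-04,  1.5235e+00,
        4.7120e-01]), 'qvel': array([-0.0124, -0.0004, -0.0028,  0.0013,  0.0006,  0.0019]), 'tau': array([ 1.27930e+00, -5.57869e+01, -6.33046e+01,  5.84000e-02,
       -2.20000e-03,  4.06000e-02]), 'position': array([ 0.5668, -0.1046,  0.182 ]), 'orientation': array([-1.000e-04,  9.062e-01,  4.228e-01, -3.000e-04]), 'contact_force': array([-0.973 , -0.154 , -1.2081]), 'torque': array([-0.0059, -0.0198, -0.0035]), 'opening': np.float64(0.0193)}
```

View pics/c2.png

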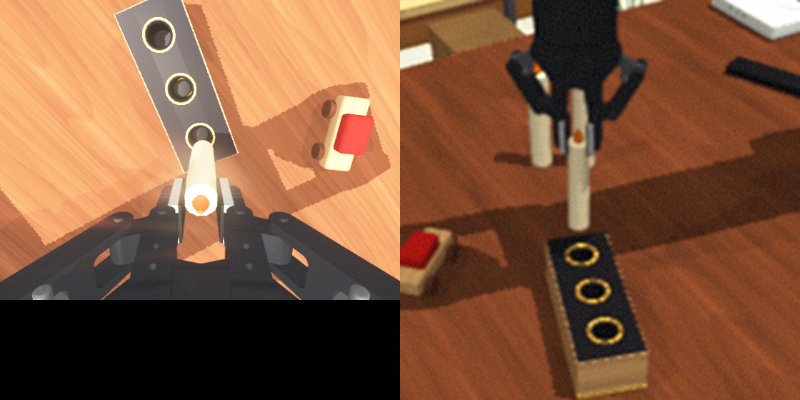

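The candle hangs upright just above the near well. In the crop, the ring is at about (200,136) in the wrist view and (582,254) in the scene view. Next I'll measure the foot against the ring within each view.

```bash
cat > rel.py <<'E'
from h import *
np.set_printoptions(precision=4,suppress=True)
def rel(tag,zf,wv,tcp):
    for n in("scene","wrist","top"):
        c=dict(camera_model(n)); 
        if n=="wrist": c["view"]=wv
        im=cv2.imread(f"pics/{n}{tag}.png"); hsv=cv2.cvtColor(im,cv2.COLOR_BGR2HSV).astype(int);H,S,V=[hsv[...,i] for i in range(3)]
        d=np.load(f"pics/{n}{tag}.npy"); v,u=np.mgrid[:420,:560]
        P=atdepth(c,np.c_[u.ravel(),v.ravel()],d.ravel()).reshape(420,560,3)
        near=np.hypot(P[...,0]-.586,P[...,1]+.046)<.1
        br=(H>14)&(H<34)&(S>(100 if n!="wrist" else 60))&(V>90)&near&(abs(P[...,2]-.06)<.012)
        for ce,s,m in blobs(br,25):
            w=onplane(c,np.argwhere(m)[:,::-1],.06)[:,:2].astype(np.float32); (x,y),r=cv2.minEnclosingCircle(w)
            if .014<r<.024: print(n,"ring",np.array([x,y,r]),w.mean(0),s[4])
        cm=(S<110)&(V>110)&(np.hypot(P[...,0]-tcp[0],P[...,1]-tcp[1])<.02)&(P[...,2]>zf-.01)&(P[...,2]<zf+.055)
        bl=sorted(blobs(cm,30),key=lambda b:-b[1][4])
        if not bl: continue
        m=bl[0][2]; q=np.argwhere(m)[:,::-1].astype(np.float32)
        o,_=ray(c,[[0,0]]); 
        vx,vy,x0,y0=cv2.fitLine(q,cv2.DIST_L2,0,.01,.01).ravel()
        t=(q-[x0,y0])@[vx,vy]; wpx=(q-[x0,y0])@[-vy,vx]
        k=abs(wpx)<1.5; 
        for e in(t[k].min(),t[k].max()):
            e+=.5*np.sign(e); X=onplane(c,[[x0+vx*e,y0+vy*e]],zf+.0007)[0]; h=X[:2]-o[:2]; h/=np.linalg.norm(h)
            print(n,"foot cand",X[:2]+h*.0103,"px",x0+vx*e,y0+vy*e,"n",len(q))
E
python3 - <<'E'
from rel import *
rel("2",.0992,np.load("pics/wv2.npy"),(.5668,-.1046))
E
```

```text
scene ring [ 0.5653 -0.1052  0.0203] [ 0.5641 -0.1042] 84
scene ring [ 0.5847 -0.0478  0.02  ] [ 0.5844 -0.0477] 99
scene ring [0.6036 0.009  0.0196] [0.6038 0.0086] 116
scene foot cand [ 0.5645 -0.1095] px 279.24667 174.53511 n 197
scene foot cand [ 0.5249 -0.1757] px 279.83594 153.49521 n 197
wrist ring [0.6068 0.012  0.0157] [0.6062 0.0133] 144
wrist ring [0.6105 0.0079 0.0168] [0.616  0.0019] 79
wrist ring [ 0.5877 -0.045   0.0182] [ 0.5953 -0.0458] 117
wrist ring [ 0.5876 -0.0449  0.0156] [ 0.5864 -0.0436] 201
wrist ring [ 0.569  -0.1035  0.02  ] [ 0.5781 -0.1037] 171
wrist foot cand [ 0.5499 -0.1075] px 267.42007 213.07617 n 734
wrist foot cand [ 0.5706 -0.1223] px 297.54645 210.52785 n 734
top ring [0.606  0.0113 0.0189] [0.6061 0.011 ] 123
top ring [ 0.5862 -0.0347  0.0146] [ 0.5855 -0.0316] 33
```

```bash
python3 - <<'E'
import cv2,numpy as np
a=cv2.imread("pics/scene2.png")[150:210,250:310]; b=cv2.imread("pics/wrist2.png")[160:300,210:350]
cv2.imwrite("pics/c3.png",np.hstack([cv2.resize(a,(390,390),interpolation=0),cv2.resize(b,(390,390),interpolation=0)]))
E
```

```text
(no output)
```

View pics/c3.png

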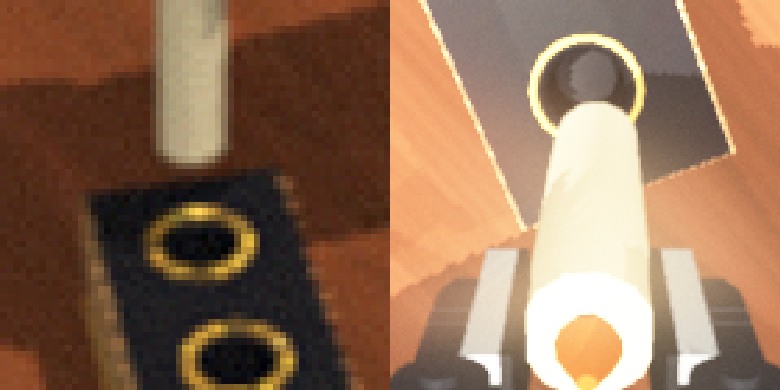

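```bash
python3 - <<'E'
from rel import *
def foot(c,px,zf):
    o,_=ray(c,[px]); X=onplane(c,[px],zf+.0007)[0]; h=X[:2]-o[:2]; h/=np.linalg.norm(h); return X[:2]+h*.0103
cs=camera_model("scene"); cw=dict(camera_model("wrist")); cw["view"]=np.load("pics/wv2.npy")
print("scene foot",foot(cs,[279.5,175.2],.0992),"ring",onplane(cs,[[280.3,186.7]],.06))
print("wrist foot",foot(cw,[283.6,196.6],.0992),"ring",onplane(cw,[[280.7,191.6]],.06))
d=np.load("pics/wrist2.npy"); v,u=np.mgrid[:420,:560]
P=atdepth(cw,np.c_[u.ravel(),v.ravel()],d.ravel())
for x,y in((.569,-.1035),(.5876,-.045),(.6068,.0115)):
    # look for points in well cylinder
    q=P[(np.hypot(P[:,0]-x,P[:,1]-y)<.011)&(P[:,2]<.05)]
    print(len(q),np.histogram(q[:,2],np.arange(.014,.051,.004))[0] if len(q) else "")
t=np.load("pics/top0.npy"); ct=camera_model("top"); P=atdepth(ct,np.c_[u.ravel(),v.ravel()],t.ravel())
for x,y in((.568,-.1029),(.587,-.046),(.606,.0107)):
    q=P[(np.hypot(P[:,0]-x,P[:,1]-y)<.011)&(P[:,2]<.052)]; print("top",len(q),np.sort(q[:,2])[:40:3])
E
```

```text
scene foot [ 0.5652 -0.1073] ring [[ 0.5651 -0.1049  0.06  ]]
wrist foot [ 0.5684 -0.1067] ring [[ 0.5692 -0.1019  0.06  ]]
381 [  1   2   5   8   7  12 333   8   5]
500 [  0   0  25   8   4  19 442   0   0]
435 [  0   0 305 130   0   0   0   0   0]
top 79 [0.0316 0.0352 0.0364 0.0371 0.0373 0.0376 0.0379 0.0382 0.0387 0.039
 0.0391 0.0394 0.0397 0.0401]
top 80 [0.0131 0.0351 0.0368 0.0374 0.0378 0.0383 0.0388 0.0389 0.039  0.0392
 0.0395 0.0397 0.0398 0.0399]
top 71 [0.0222 0.0224 0.0233 0.0239 0.0241 0.0245 0.0248 0.0253 0.0256 0.0258
 0.026  0.0262 0.0264 0.0266]
```

The depth inside the wells shows floors at about z 0.040 in the near and middle wells, which is leftover height. The far well (0.606, 0.011) reads z 0.026, so it looks clear. I'll take the candle there and confirm by feel.

{"op": "send_rows", "data": {"targets": [[1, [22.9, -9.1, 0], [0, 0, 0]], [1, [22.9, -9.1, 0], [0, 0, 0]], [1, [22.9, -9.1, 0], [0, 0, 0]], [1, [22.9, -9.1, 0], [0, 0, 0]], [1, [22.9, -9.1, 0], [0, 0, 0]], [1, [0, 0, 10], [0, 0, 0]], [1, [0, 0, 10], [0, 0, 0]], [1, [0, 0, 9], [0, 0, 0]], [1, [0, 0, 0], [0, 0, 0]], [1, [0, 0, 0], [0, 0, 0]]]}}

```text
t: 9.43
position: [0.6059, 0.0124, 0.1538]
orientation: [0.0, 0.906, 0.423, 0.0]
contact_force: [0.2, 0.3, -1.0]
opening: 0.0193
```

```bash
python3 - <<'E'
from h import *
s=sense(); print(s["t"],s["position"],s["orientation"],s["contact_force"])
a=[]
np.save("pics/wv4.npy",camera_model("wrist")["view"])
for n in("wrist","scene","top"):
    p,d=snapshot(n); cv2.imwrite(f"pics/{n}4.png",p[:,:,::-1]); a.append(p[:,:,::-1])
b=a[1][180:240,260:320]; w=a[0][140:280,210:350]
cv2.imwrite("pics/c4.png",np.hstack([cv2.resize(b,(390,390),interpolation=0),cv2.resize(w,(390,390),interpolation=0)]))
E
```

```text
9.425 [0.60588134 0.0123501  0.15377816] [6.05265003e-05 9.06360711e-01 4.22504725e-01 1.19313177e-04] [ 0.16825697  0.32464881 -1.04030999]
```

View pics/c4.png

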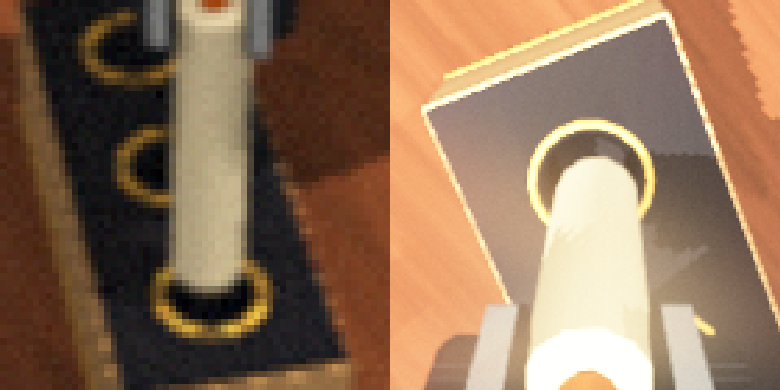

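```bash
python3 - <<'E'
from h import *
from scipy.optimize import least_squares
np.set_printoptions(precision=4,suppress=True)
def foot(c,px,zf):
    o,_=ray(c,[px]); X=onplane(c,[px],zf+.0007)[0]; h=X[:2]-o[:2]; h/=np.linalg.norm(h); return X[:2]+h*.0103
cs=camera_model("scene"); cw=dict(camera_model("wrist")); cw["view"]=np.load("pics/wv4.npy")
for n,c,f,guess in(("scene",cs,[291.5,223.8],(.6035,.009)),("wrist",cw,[283.8,195.9],(.6068,.0115))):
    hsv=cv2.cvtColor(cv2.imread(f"pics/{n}4.png"),cv2.COLOR_BGR2HSV).astype(int);H,S,V=[hsv[...,i] for i in range(3)]
    m=np.argwhere((H>14)&(H<34)&(S>100)&(V>110))[:,::-1]
    w=onplane(c,m,.06)[:,:2]; r=np.hypot(*(w-guess).T); w=w[(r>.012)&(r<.022)]
    s=least_squares(lambda p:np.hypot(w[:,0]-p[0],w[:,1]-p[1])-p[2],[*guess,.017],loss="soft_l1",f_scale=.001).x
    F=foot(c,f,.071); print(n,len(w),"ring",s,"foot",F,"need",s[:2]-F)
E
```

```text
scene 69 ring [0.6039 0.0096 0.0164] foot [0.6038 0.0076] need [0.0001 0.002 ]
wrist 193 ring [0.6079 0.012  0.0154] foot [0.608 0.011] need [-0.0001  0.001 ]
```

{"op": "send_rows", "data": {"targets": [[1, [1, -0.8, 0], [0, 0, 0]], [1, [0, 0, 3], [0, 0, 0]], [1, [0, 0, 3], [0, 0, 0]], [1, [0, 0, 2], [0, 0, 0]], [1, [0, 0, 2], [0, 0, 0]], [1, [0, 0, 2], [0, 0, 0]], [1, [0, 0, 1.5], [0, 0, 0]], [1, [0, 0, 0], [0, 0, 0]]]}}

```text
t: 10.58
position: [0.6058, 0.0139, 0.1399]
orientation: [-0.0, 0.906, 0.423, -0.0]
contact_force: [-0.6, -0.3, -1.5]
opening: 0.0195
```

{"op": "send_rows", "data": {"targets": [[1, [0, 0, 2], [0, 0, 0]], [1, [0, 0, 2], [0, 0, 0]], [1, [0, 0, 2], [0, 0, 0]], [1, [0, 0, 2], [0, 0, 0]], [1, [0, 0, 0], [0, 0, 0]]]}}

```text
t: 11.2
position: [0.6058, 0.0139, 0.1318]
orientation: [-0.0, 0.906, 0.423, -0.0]
contact_force: [-0.6, 0.2, -1.9]
opening: 0.0194
```

{"op": "send_rows", "data": {"targets": [[1, [0, 0, 2], [0, 0, 0]], [1, [0, 0, 2], [0, 0, 0]], [1, [0, 0, 2], [0, 0, 0]], [1, [0, 0, 1], [0, 0, 0]], [1, [0, 0, 1], [0, 0, 0]], [1, [0, 0, 1], [0, 0, 0]], [1, [0, 0, 1], [0, 0, 0]], [1, [0, 0, 0], [0, 0, 0]]]}}

```text
t: 12.2
position: [0.6058, 0.0139, 0.1219]
orientation: [-0.0, 0.906, 0.423, -0.0]
contact_force: [-0.7, 0.9, -1.1]
opening: 0.0198
```

{"op": "send_rows", "data": {"targets": [[1, [0, 0, 1], [0, 0, 0]], [1, [0, 0, 1], [0, 0, 0]], [1, [0, 0, 0], [0, 0, 0]]]}}

```text
t: 12.58
position: [0.6058, 0.0139, 0.1199]
orientation: [-0.0, 0.906, 0.423, -0.0]
contact_force: [0.4, -0.3, -1.1]
opening: 0.0197
```

{"op": "send_rows", "data": {"targets": [[1, [0, 0, 1], [0, 0, 0]], [1, [0, 0, 1], [0, 0, 0]], [1, [0, 0, 0], [0, 0, 0]]]}}

```text
t: 12.95
position: [0.6058, 0.0139, 0.1179]
orientation: [-0.0, 0.906, 0.423, -0.0]
contact_force: [1.5, 0.9, -1.4]
opening: 0.0194
```

{"op": "send_rows", "data": {"targets": [[1, [0, 0, 2], [0, 0, 0]], [1, [0, 0, 2], [0, 0, 0]], [1, [0, 0, 1], [0, 0, 0]], [1, [0, 0, 0], [0, 0, 0]]]}}

```text
t: 13.45
position: [0.6059, 0.0139, 0.1129]
orientation: [-0.0, 0.906, 0.423, -0.0]
contact_force: [0.4, 0.4, -1.0]
opening: 0.0194
```

{"op": "send_rows", "data": {"targets": [[1, [0, 0, 1], [0, 0, 0]], [1, [0, 0, 1], [0, 0, 0]], [1, [0, 0, 1], [0, 0, 0]], [1, [0, 0, 1], [0, 0, 0]], [1, [0, 0, 1], [0, 0, 0]], [1, [0, 0, 0], [0, 0, 0]]]}}

```text
t: 14.2
position: [0.6059, 0.0139, 0.1081]
orientation: [0.0, 0.906, 0.423, 0.0]
contact_force: [0.1, 0.4, 1.3]
opening: 0.0196
```

{"op": "send_rows", "data": {"targets": [[1, [0, 0, 1], [0, 0, 0]], [1, [0, 0, 1], [0, 0, 0]], [1, [0, 0, 1], [0, 0, 0]], [1, [0, 0, 1], [0, 0, 0]], [1, [0, 0, 1], [0, 0, 0]], [1, [0, 0, 0], [0, 0, 0]]]}}

```text
t: 14.95
position: [0.606, 0.0139, 0.1032]
orientation: [0.0, 0.906, 0.423, 0.0]
contact_force: [0.8, -1.0, 5.6]
opening: 0.0195
```

{"op": "send_rows", "data": {"targets": [[1, [0, 0, 1], [0, 0, 0]], [1, [0, 0, 1], [0, 0, 0]], [1, [0, 0, 1], [0, 0, 0]], [1, [0, 0, 1], [0, 0, 0]], [1, [0, 0, 0], [0, 0, 0]]]}}

```text
t: 15.58
position: [0.6059, 0.0139, 0.099]
orientation: [0.0, 0.906, 0.423, 0.0]
contact_force: [0.3, -0.9, 4.5]
opening: 0.0193
```

{"op": "send_rows", "data": {"targets": [[1, [0, 0, 1], [0, 0, 0]], [1, [0, 0, 1], [0, 0, 0]], [1, [0, 0, 0], [0, 0, 0]]]}}

```text
t: 15.95
position: [0.606, 0.0139, 0.0972]
orientation: [0.0, 0.906, 0.423, 0.0]
contact_force: [0.2, 0.4, 5.9]
opening: 0.0194
```

{"op": "send_rows", "data": {"targets": [[1, [0, 0, 1], [0, 0, 0]], [1, [0, 0, 1], [0, 0, 0]], [1, [0, 0, 0], [0, 0, 0]]]}}

```text
t: 16.32
position: [0.6062, 0.0139, 0.0956]
orientation: [0.0, 0.906, 0.423, 0.0]
contact_force: [0.3, -0.6, 8.5]
opening: 0.0195
```

{"op": "send_rows", "data": {"targets": [[1, [0, 0, 1], [0, 0, 0]], [1, [0, 0, 1], [0, 0, 0]], [1, [0, 0, 0], [0, 0, 0]]]}}

```text
t: 16.7
position: [0.6064, 0.0139, 0.094]
orientation: [0.0, 0.906, 0.423, 0.001]
contact_force: [-1.3, 0.2, 12.3]
opening: 0.0198
```

{"op": "send_rows", "data": {"targets": [[1, [0, 0, -2], [0, 0, 0]], [1, [0, 0, -2], [0, 0, 0]], [1, [0, 0, -1], [0, 0, 0]], [1, [0, 0, 0], [0, 0, 0]], [1, [0, 0, 0], [0, 0, 0]]]}}

```text
t: 17.32
position: [0.6059, 0.0139, 0.0979]
orientation: [0.0, 0.906, 0.423, -0.0]
contact_force: [0.9, -0.0, 5.2]
opening: 0.0196
```

{"op": "send_rows", "data": {"targets": [[0.6, [0, 0, 0], [0, 0, 0]], [0.5, [0, 0, 0], [0, 0, 0]], [0.3, [0, 0, 0], [0, 0, 0]], [0.2, [0, 0, 0], [0, 0, 0]], [0, [0, 0, 0], [0, 0, 0]], [0, [0, 0, 0], [0, 0, 0]], [0, [0, 0, 0], [0, 0, 0]], [0, [0, 0, 0], [0, 0, 0]]]}}

```text
t: 18.32
position: [0.6059, 0.0139, 0.098]
orientation: [0.0, 0.906, 0.423, -0.0]
contact_force: [-1.3, 0.5, 0.7]
opening: 0.0855
```

{"op": "send_rows", "data": {"targets": [[0, [0, 0, -15], [0, 0, 0]], [0, [0, 0, -25], [0, 0, 0]], [0, [0, 0, -25], [0, 0, 0]], [0, [0, 0, -25], [0, 0, 0]], [0, [0, 0, -25], [0, 0, 0]], [0, [0, 0, 0], [0, 0, 0]], [0, [0, 0, 0], [0, 0, 0]]]}}

```text
t: 19.2
position: [0.6057, 0.0139, 0.2128]
orientation: [-0.0, 0.906, 0.423, -0.0]
contact_force: [-0.3, -0.5, 0.0]
opening: 0.0851
```

```bash
python3 - <<'E'
from h import *
np.set_printoptions(precision=4,suppress=True)
s=sense(); print(s["t"],s["position"],s["contact_force"],s["opening"])
c=camera_model("wrist"); p,d=snapshot("wrist"); v,u=np.mgrid[:420,:560]
P=atdepth(c,np.c_[u.ravel(),v.ravel()],d.ravel())
near=np.hypot(P[:,0]-.607,P[:,1]-.011)
q=P[near<.016]; q=q[(q[:,2]>.066)&(q[:,2]<.1)]; print("candle z pct",np.percentile(q[:,2],[50,90,99]),q.max(0),len(q))
h=P[(near>.02)&(near<.035)]; print("dock top z",np.median(h[abs(h[:,2]-.06)<.01][:,2]))
t=q[(q[:,2]>np.percentile(q[:,2],60)-.004)]; print("top mean",t.mean(0))
p2,d2=snapshot("scene"); 
cv2.imwrite("pics/c5.png",np.hstack([cv2.resize(p,(400,300)),cv2.resize(p2[130:280,200:400],(400,300))])[:,:,::-1])
E
```

```text
19.2 [0.6057 0.0139 0.2128] [-0.2611 -0.5148  0.043 ] 0.08505200257531816
candle z pct [0.0845 0.0968 0.0998] [0.6176 0.0236 0.0999] 191
dock top z 0.05916553031832675
top mean [0.6123 0.0194 0.0923]
```

View pics/c5.png

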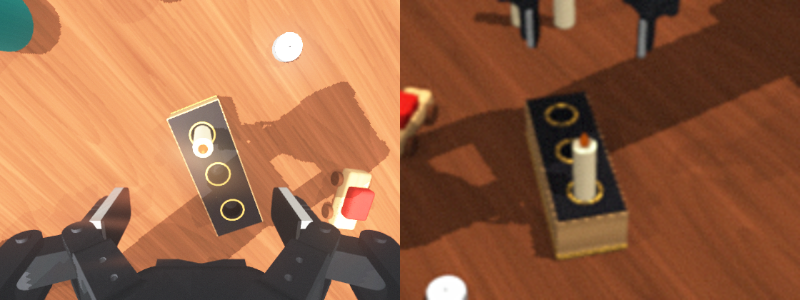

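The candle stands upright in the far well with the gripper clear. My z window cut off the top, so I'll re-measure its height.

```bash
python3 - <<'E'
from h import *
np.set_printoptions(precision=4,suppress=True)
v,u=np.mgrid[:420,:560]
for n in("wrist","top","scene"):
    c=camera_model(n); p,d=snapshot(n)
    P=atdepth(c,np.c_[u.ravel(),v.ravel()],d.ravel()); near=np.hypot(P[:,0]-.606,P[:,1]-.011)
    q=P[(near<.022)&(P[:,2]>.068)&(P[:,2]<.16)]
    if len(q)<5: print(n,len(q)); continue
    k=P[(near>.02)&(near<.032)&(abs(P[:,2]-.06)<.01)]
    print(n,len(q),"zhist",np.histogram(q[:,2],np.arange(.068,.16,.004))[0],"dock",np.median(k[:,2]))
    for lo,hi in((.07,.09),(.10,.12),(.119,.128)):
        w=q[(q[:,2]>lo)&(q[:,2]<hi)]; 
        if len(w)>5: (x,y),r=cv2.minEnclosingCircle(w[:,:2].astype(np.float32)); print("  band",lo,w.mean(0),x,y,r)
E
```

```text
wrist 960 zhist [ 20  24  17  24  24  22  28  26  28  26  31  36  29 464  35  70  42  14
   0   0   0   0] dock 0.05920578900646495
  band 0.07 [0.6119 0.0195 0.0803] 0.6086058616638184 0.015021638944745064 0.01058961357921362
  band 0.1 [0.6123 0.0193 0.1103] 0.6086670160293579 0.014854160137474537 0.010622761212289333
  band 0.119 [0.6075 0.0133 0.1228] 0.6069368124008179 0.012361939996480942 0.011104580014944077
top 18 zhist [3 1 1 2 3 1 1 2 2 1 1 0 0 0 0 0 0 0 0 0 0 0] dock 0.060185938542269835
  band 0.07 [0.5979 0.0106 0.0831] 0.599867582321167 0.010533632710576057 0.007179789245128632
scene 298 zhist [16 14 17 19 12 16 17 17 15 15 16 14 20 20 46  9 10  5  0  0  0  0] dock 0.06149967461376382
  band 0.07 [0.6093 0.0185 0.0804] 0.6070996522903442 0.014821304008364677 0.010081623680889606
  band 0.1 [0.6091 0.0185 0.1103] 0.6075996160507202 0.015374891459941864 0.009823719039559364
  band 0.119 [0.6074 0.0148 0.1242] 0.6050512194633484 0.012749138288199902 0.011316966265439987
```

```bash
python3 -c "
from cell import *
print(order.close_job())"
```

```text
the job is handed in; nothing more can be done
None
```

The smallest candle now stands released in the far well (about x 0.606, y 0.011), and I've handed the job in; it reported no verdict.

- **Choosing the well:** Depth readings in both the top and wrist views showed leftovers in the near and middle wells and a deeper floor in the far one. I never put the candle into those two. I went straight to the far well and eased the candle in. It passed the 20 mm leftover depth with no resistance and met the plate at about 34 mm.
- **Pressing:** The plate gave way at about 6 N. I pressed until the push passed the stop, at about 13 N, then eased off to about 6 N and let go.
- **Final height:** The candle's shoulder is about 63.6 mm above the dock top in the wrist view, against 64 mm expected when fully home. It looks upright and centred.
- **Gripper:** It is open, about 115 mm above where it let go, with the force reading near zero.
- **Disagreements:** The cameras differed by 3–5 mm on absolute positions, so I set the final alignment from foot-to-ring offsets within each view. The gripper read 19.5 mm open on the 22 mm candle, but the grip held.
- **Not measured:** I did not re-measure the mug, globe, toy car or tealight at the end. The arm did not go near them.

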